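Clamp, power up and start a loudspeaker test

ROBOT

A 6-joint arm with a two-finger parallel gripper is mounted at the origin on the work surface. World frame = base frame: x ahead of the robot, y to its left, z up, the work surface at z = 0. Lengths are in m, angles in rad, forces in N, time in s.
With the tool pointing down it reaches from about 0.425 to 0.95 m from the base axis. Payload 3.5 kg.
Tool frame: the origin (TCP) lies between the finger pads; the fingertips stand 25 mm ahead of it and the grasp point (between the pads) lies 6 mm ahead of it (ctrl.finger_overhang is the distance from the TCP to the fingertips, in m); x points along the fingers, y is the direction in which the jaws open and shut, and the axes are right-handed (so a half turn about x gives the same grasp; the last joint's range is limited). The gripper opens to 85 mm and grips with 20 to 120 N. Pads are 22 mm wide; open, the fingers measure 114 mm over their backs; the gripper's body (76 mm by 85 mm) begins 54 mm behind the grasp point. The pads swing forward as they close: fully open they stand 13 mm farther back than shut.
Start: joints at [1.108, 0.286, 1.577, -0, 1.279, -0.15], TCP at [0.208, 0.642, 0.256] pointing down, gripper open.
Joint ranges: [-2.77, 2.77], [-0.9, 2.22], [0.21, 2.48], [-1.53, 4.67], [0.24, 2.81], [-2.84, 2.84]. Speed limits (rad/s): [2.79, 2.79, 3.14, 3.14, 3.14, 3.14].

INTERFACE

Orientations are given as a unit quaternion [x, y, z, w].
In Python, from plant import ctrl gives the robot as it stands.
- The arm moves only by the tool play_rows, never from a script. Its argument "targets" is a list of rows, each an object with "delta_pos": the shift along the world's x, y, z normalised to -1 to 1, where 1 is 1000 mm, a list of three; "delta_rot": the turn, a rotation vector about the world's x, y, z normalised to -1 to 1, where 1 is pi rad, a list of three; "claw": the finger opening in mm, from 0 to 85.4. In form: [{"delta_pos": [tx, ty, tz], "delta_rot": [wx, wy, wz], "claw": claw}, ...]. A call has 1 to 20 rows; each row is the pose to reach, as a shift and turn from the pose measured when the call began, turning the shorter way round; what a row does not reach only later rows make up. A row lasts 1/12 s, in which the tool goes at most 41.7 mm and 7.16 degrees, less where a joint would pass 70% of its speed; a pose out of reach is approached as far as the arm can. A call with a number of a shift or a turn outside -1 to 1 is refused whole. A call with a gripper value outside its range is refused whole. The fingers move at their own pace and stop on an object; "newtons" is the grip in N (left out, the last holds). Time passes only in rows, so rows that repeat a pose let the fingers close. It gives the time, the measured TCP pose, the force and the opening at its end, in the units of the state.
- ctrl.get_state(): the state, without advancing time (a new reading comes with each control period).
- ctrl.read_camera(name): name is "scene" or "top"; returns the picture (400x640x3 uint8, blue, green, red); there is no depth.
- ctrl.calibration(name): a dict with "fx", "fy", "cx", "cy" (pixels), "camera_from_world" (4x4, takes a point from world to camera coordinates). Camera axes: x right, y down, z forward; pixel columns grow to the right and rows downward; lengths in m; the calibration is good to about 2 mm. A picture is of the moment at which its call begins. calibration takes no time and is no camera call.
- ctrl.sign_off(): hands the job in, once; it reports no verdict.
The state is a dict: "time": time; "qpos": joint angles; "dq": joint speeds; "joint_efforts": joint torques, N m; "eef_pos": TCP position; "tcp_rot": TCP orientation; "contact_force": force on the tool from outside, world axes, zero at the start; "wrist_torque": the same for the moment, N m; "opening": opening from 0.0 (shut) to 1.0 (fully open).
Only numpy, scipy, OpenCV 4.12 (cv2) and the standard library are available. Lean on these libraries where they do the work, as an engineer would, in place of code of your own. Each camera call takes 0.05 s, during which the arm holds its last target. There are 200 camera calls.

TASK

Start the test of the loudspeaker in the jig, pressing with the tips of the closed fingers: push the raised hold-down bar all the way down, then press down the raised end of the rocker on top of the amplifier so that it flips fully over, then press the largest of the three buttons on the control box fully in and let it come out again. Lift or carry nothing: do not touch the loudspeaker, do not press the two small buttons, and leave all the loose things where they are.

Things in the scene. Friction and masses are not known exactly. Their poses are not given: they have to be found in the camera images.
- jig: Test jig, fixed: aluminium base plate 220 (its x) x 140 (its y) x 15 mm, with a white nest ring in which the loudspeaker sits, and a steel fork post near its +x, +y corner carrying the hold-down bar. Origin: centre of the underside, on the table; z up.
- bar_hinge (a point): Axis of the hold-down bar's hinge, fixed on the jig 83 mm above the table; its axes are the jig's. The steel bar (190 mm long, 18 wide, 8 thick) runs from here towards the jig's -x, its centre line through this point. Raised, it slopes up from here by (0.6 - bar) rad, so its pad is then nearer the hinge. Fully down it is level and clears the loudspeaker's rim by about 12 mm.
- bar_end (a point): Centre of the top of the rubber pad (50 x 26 mm, on top of the bar at its free end): 165 mm from the hinge along the bar, 9 mm above the bar's centre line. Moves with the bar; 92 mm above the table when the bar is fully down.
- bar (a joint): Hold-down bar angle, rad: 0 fully raised (0.6 rad above level), 0.6 fully down on its stop (level). Starts between 0 and 0.2. It is held by friction (0.25 N m, about 2 N at the pad) and stays where it is left.
- amp: Amplifier, fixed: grey case 180 (its x) x 160 (its y) x 70 mm, three dummy knobs on its -x face, the paddle rocker on top. Origin: centre of the underside; z up. The rocker's pivot lies 40 mm to -x of the centre, 78 mm above the table.
- rocker_raised (a point): Middle of the top of the rocker's raised (+x) half, 22 mm from the pivot; moves with the rocker. The rocker is 64 mm (amplifier's x) x 34 mm: two flat halves meeting in a shallow V at the pivot. At first the -x half is level (top 81 mm above the table) and the +x half slopes up by 0.4 rad; pressed over, the +x half is level at that height.
- rocker (a joint): Rocker angle, rad: 0 off (+x half raised), 0.4 on (+x half level, on its stop). Held by friction (0.04 N m, about 2 N at the middle of a half); stays where it is left.
- console: Control box, fixed: grey, 120 (its x) x 200 (its y) x 50 mm, with three round black push buttons in a row along its y, 65 mm apart. One is larger than the others; it may be in any of the three places. Origin: centre of the underside; z up.
- start_top (a point): Centre of the top of the large button: cap 44 mm across in a 60 mm housing ring, its top 74 mm above the table when out, the ring's top 62 mm. Moves with the button, which goes straight down.
- start (a joint): Large button, m: 0 out, 0.008 fully in. A spring (1.5 N at first, 5 N fully in) returns it.
- small_a (a joint): One small button (cap 24 mm across in a 40 mm housing, as high as the large one), m: 0 out, 0.008 fully in; spring as the large one.
- small_b (a joint): The other small button, alike.
- small_a_top (a point): Centre of the top of that small button.
- small_b_top (a point): Centre of the top of the other small button.
- driver: Loudspeaker driver, loose in the jig's nest (0.6 kg): rim 110 mm across, top of the rim 67 mm above the table, magnet 80 mm across below. Origin: centre of its underside.
- glue_bottle: Loose white glue bottle, 44 mm across, 130 mm high, standing behind the work. Origin: centre of its underside.
- jar: Loose amber jar, 60 mm across, 60 mm high. Origin: centre of its underside.
- brush: Loose brush, 180 mm long, lying on the table near the robot. Origin: on the table under it.
- pliers: Loose pliers with red grips, 110 mm long, lying on the far side. Origin: on the table under them.
- magnet_ring: Loose dark ring, 64 mm across, 12 mm high, lying near the robot. Origin: centre of its underside.
- voice_coil: Loose copper coil tube, 31 mm across, 28 mm high, standing on the +x part of the amplifier's top. Origin: centre of its underside.
- pole_piece: Loose steel slug, 26 mm across, 18 mm high, standing on the jig plate near its +x, -y corner. Origin: centre of its underside.

How it is judged:
By the outcome, as a careful person would: the job done as asked, in the order asked, and still so for the second after the job is handed in, with the robot touching nothing.
It also fails if it takes over 56 s, if anything falls off the work surface, if the arm or the gripper's body presses on something with over 40 N, if the wrist force passes 120 N, or if a joint passes its speed limit or range.

## Working session

There is one attempt and no reset: what is moved stays moved. The work goes in short steps, Python scripts to look and compute and a tool call to move; the robot and the scene stay as the last step left them, time stands still between calls to the robot, and variables do not carry over. Pictures are saved under pics/ and viewed, about 8 in all and at most 12, crops included, and the job is handed in when it is done.

Besides the shell and the picture viewer there is one more tool, called after "Request:" as name([rows], argument=value, ...), one row to a line, values as JSON. play_rows: Moves the arm, as the interface text tells. Its arguments: {"type":"object","properties":{"targets":{"type":"array"},"newtons":{"type":"number"}},"required":["targets"]}

```bash
mkdir -p pics; python3 - <<'E'
from plant import ctrl
import cv2
for n in ("scene","top"):
    im=ctrl.read_camera(n); cv2.imwrite(f"pics/{n}0.png",im)
    c=ctrl.calibration(n); print(n,{k:(v if k!="camera_from_world" else v) for k,v in c.items()})
s=ctrl.get_state(); print(s, ctrl.finger_overhang)
E
```

```text
scene {'fx': 438.913176341245, 'fy': 438.913176341245, 'cx': 322.0343272833086, 'cy': 196.73824870777398, 'camera_from_world': array([[ 0.71593769,  0.6979702 ,  0.01645663, -0.38632289],
       [ 0.45324782, -0.44672848, -0.77136248, -0.15800353],
       [-0.53103638,  0.5597064 , -0.63618323,  1.3375517 ],
       [ 0.        ,  0.        ,  0.        ,  1.        ]])}
top {'fx': 471.5824679178201, 'fy': 471.5824679178201, 'cx': 315.8788312343209, 'cy': 204.352404656592, 'camera_from_world': array([[-2.89965370e-03, -9.99987911e-01, -3.97108312e-03,
        -9.84904285e-04],
       [-9.97159193e-01,  3.19030011e-03, -7.52553377e-02,
         5.95955458e-01],
       [ 7.52670969e-02,  3.74158762e-03, -9.97156389e-01,
         1.23570443e+00],
       [ 0.00000000e+00,  0.00000000e+00,  0.00000000e+00,
         1.00000000e+00]])}
{'time': 0.1, 'qpos': array([ 1.10801291e+00,  2.87112430e-01,  1.57802402e+00, -1.15544336e-05,
        1.27862070e+00, -1.50002488e-01]), 'dq': array([ 0.00108344, -0.00280043, -0.00402723,  0.00097333, -0.00104006,
       -0.00161529]), 'joint_efforts': array([ 1.29129112e-03, -4.07294261e+01, -2.93698955e+01, -1.23265395e-04,
        3.44017142e-03, -1.24217181e-06]), 'eef_pos': array([0.20743231, 0.64176689, 0.25506544]), 'tcp_rot': array([ 0.1094025 ,  0.69870406, -0.1108641 ,  0.69824987]), 'contact_force': array([-0.07474089,  0.65477444,  0.00330319]), 'wrist_torque': array([ 0.02701618,  0.00920376, -0.00198919]), 'opening': 1.001455000019223} 0.025
```

View pics/scene0.png

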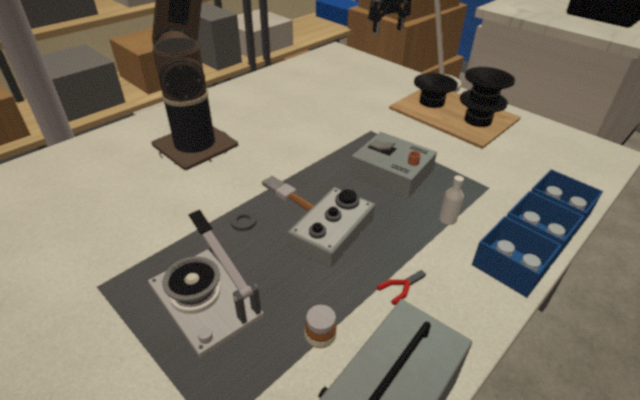

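View pics/top0.png

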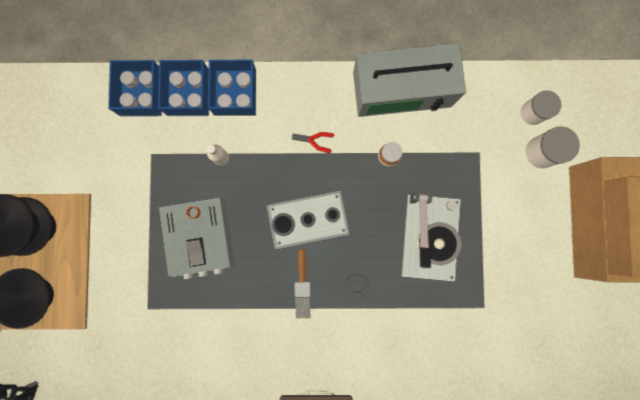

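The top view shows the amplifier at about (195,237) px, the console at (308,220) with its large button leftmost at (284,224), and the jig at (432,237) with the pad at about (425,257). In the scene view the pad is at about (200,220).

```bash
cat > h.py <<'E'
from plant import ctrl
import cv2, numpy as np
def cal(n):
    c=ctrl.calibration(n);K=np.array([[c['fx'],0,c['cx']],[0,c['fy'],c['cy']],[0,0,1]]);return K,c['camera_from_world']
def ray(n,uv):
    K,T=cal(n);R=T[:3,:3];return -R.T@T[:3,3],R.T@np.linalg.inv(K)@np.array([*uv,1.])
def onz(n,uv,z):
    o,d=ray(n,uv);return o+d*(z-o[2])/d[2]
def proj(n,p):
    K,T=cal(n);q=K@(T[:3,:3]@np.asarray(p)+T[:3,3]);return q[:2]/q[2]
def tri(a,b):
    P=[cal(n)[0]@cal(n)[1][:3] for n in("top","scene")]
    X=cv2.triangulatePoints(P[0],P[1],np.array(a,float).reshape(2,1),np.array(b,float).reshape(2,1)).ravel();return X[:3]/X[3]
E
python3 - <<'E'
from h import *
im=cv2.imread("pics/top0.png"); sc=cv2.imread("pics/scene0.png")
g=cv2.cvtColor(im,cv2.COLOR_BGR2GRAY)
for nm,(x0,y0,x1,y1),z,th in (("amp",(153,185,240,275),.07,105),("console",(260,185,356,252),.05,130),("jig",(396,185,470,290),.015,130)):
    m=(g[y0:y1,x0:x1]>th).astype(np.uint8); m=cv2.morphologyEx(m,cv2.MORPH_OPEN,np.ones((3,3)))
    c=max(cv2.findContours(m,cv2.RETR_EXTERNAL,cv2.CHAIN_APPROX_NONE)[0],key=cv2.contourArea).reshape(-1,2)+[x0,y0]
    W=np.array([onz("top",p,z)[:2] for p in c]); r=cv2.minAreaRect((W*1000).astype(np.float32)); print(nm,r)
def up(i,x,y,w,h,s):return cv2.resize(i[y:y+h,x:x+w],None,fx=s,fy=s,interpolation=cv2.INTER_CUBIC)
A=np.hstack([up(im,155,190,80,100,3.3),up(im,260,180,95,100,3.3)[:,:],up(im,395,185,66,100,3.3)])
B=np.hstack([up(sc,345,125,100,75,2.6),up(sc,285,180,100,75,2.6),up(sc,165,200,108,75,2.6)])
w=800;A=A[:,:w];B=B[:,:w]
C=np.zeros((A.shape[0]+B.shape[0],w,3),np.uint8);C[:A.shape[0],:A.shape[1]]=A;C[A.shape[0]:,:B.shape[1]]=B
cv2.imwrite("pics/c1.png",C);print(C.shape)
E
```

```text
amp ((504.28692626953125, 308.6455383300781), (193.5936737060547, 159.84719848632812), 8.928140640258789)
console ((554.7677001953125, 19.745826721191406), (115.88617706298828, 195.82717895507812), 11.170701026916504)
jig ((508.4934387207031, -309.25408935546875), (142.2306671142578, 221.52528381347656), 84.6242904663086)
(525, 800, 3)
```

View pics/c1.png

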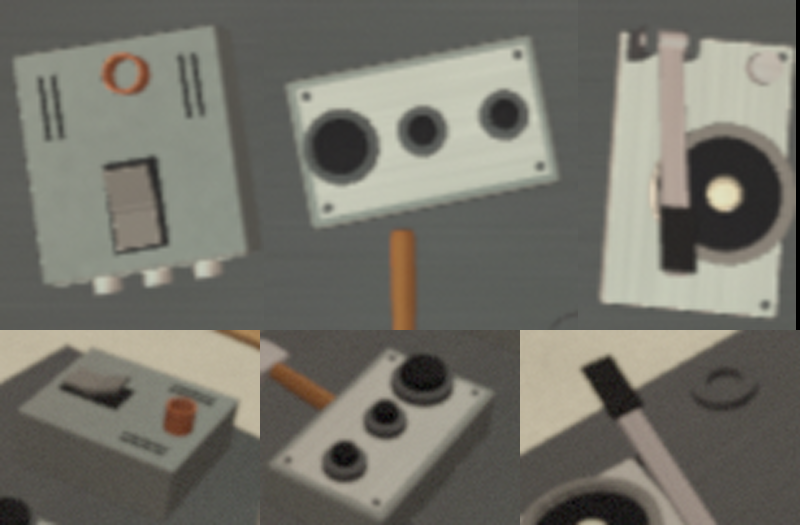

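Crops: rocker (raised far half, seam about (133,210)), the large button (341,148), both in the upper row, and the black pad (679,239) at the bar end, clear in both views. Now numbers.

```bash
python3 - <<'E'
from h import *
np.set_printoptions(precision=4,suppress=True)
im=cv2.imread("pics/top0.png"); sc=cv2.imread("pics/scene0.png")
def blob(i,box,th):
    x0,y0,x1,y1=box; g=cv2.cvtColor(i,cv2.COLOR_BGR2GRAY)[y0:y1,x0:x1]
    S=6;g=cv2.resize(g,None,fx=S,fy=S,interpolation=cv2.INTER_CUBIC)
    c=max(cv2.findContours((g<th).astype(np.uint8),cv2.RETR_EXTERNAL,cv2.CHAIN_APPROX_NONE)[0],key=cv2.contourArea)
    r=cv2.minAreaRect(c); f=lambda p:(np.array(p)+.5)/S-.5+[x0,y0]
    return f(r[0]),np.array(r[1])/S,f(cv2.boxPoints(r))
for th in(45,55):
  a,b=blob(im,(272,212,296,236),th),blob(sc,(333,184,362,212),th); print("btn",a[:2],b[:2],onz("top",a[0],.074),onz("scene",b[0],.074),tri(a[0],b[0]))
for th in(45,60):
  a,b=blob(im,(414,244,433,270),th),blob(sc,(183,206,216,238),th); print("pad",a,b,"tri",tri(a[0],b[0]))
A=lambda p,x,y:(np.array(p)/3.3+[x,y])
print("amp corners",[onz("top",A(p,155,190),.07)[:2] for p in((15,58),(215,27),(248,253),(45,285))])
print("rocker seam",onz("top",A((133,210),155,190),.078))
j=A
print("jig corners",[onz("top",A((p[0]-577.5,p[1]),395,185),.015)[:2] for p in((622,32),(777,317),(601,303))])
ang=-np.radians(5.4);R=np.array([[np.cos(ang),-np.sin(ang)],[np.sin(ang),np.cos(ang)]])
# bar near hinge, z~.087
print("bar base",onz("top",A((672-577.5,45),395,185),.087))
P=tri(blob(im,(414,244,433,270),55)[0],blob(sc,(183,206,216,238),55)[0])
print("pad reproj/jigframe",R.T@(P[:2]-[.508,-.309]))
E
```

```text
btn (array([282.6667, 223.6667]), array([15.1667, 14.8333])) (array([347.1667, 196.3333]), array([13.8333, 17.1667])) [0.5429 0.0819 0.074 ] [0.5473 0.0759 0.074 ] [0.5428 0.0821 0.0679]
btn (array([282.6667, 223.8333]), array([16.1667, 15.8333])) (array([347.1618, 196.2696]), array([14.5979, 18.0492])) [0.5425 0.0819 0.074 ] [0.5471 0.0761 0.074 ] [0.5425 0.0822 0.0678]
pad (array([426.5833, 254.75  ]), array([22.3333, 11.6667]), array([[420.75  , 243.5833],
       [432.4167, 243.5833],
       [432.4167, 265.9167],
       [420.75  , 265.9167]])) (array([200.5162, 221.4911]), array([22.5798, 12.8445]), array([[189.4509, 214.689 ],
       [200.7081, 208.5038],
       [211.5814, 228.2932],
       [200.3242, 234.4784]])) tri [ 0.4661 -0.2631  0.16  ]
pad (array([426.25, 255.  ]), array([22.8333, 12.3333]), array([[420.0833, 243.5833],
       [432.4167, 243.5833],
       [432.4167, 266.4167],
       [420.0833, 266.4167]])) (array([200.7481, 221.4772]), array([23.3006, 14.1997]), array([[189.0158, 214.5137],
       [201.5591, 207.8581],
       [212.4804, 228.4407],
       [199.9371, 235.0963]])) tri [ 0.4656 -0.2624  0.1592]
amp corners [array([0.5853, 0.3987]), array([0.6091, 0.2431]), array([0.4341, 0.2155]), array([0.4101, 0.3717])]
rocker seam [0.4676 0.3027 0.078 ]
jig corners [array([ 0.6217, -0.2516]), array([ 0.3916, -0.3718]), array([ 0.4031, -0.2309])]
bar base [ 0.6047 -0.2758  0.087 ]
pad reproj/jigframe [-0.0464  0.0422]
```

Request:
play_rows([
  {"delta_pos": [0.24,-0.22,0],"delta_rot": [0,0,0],"claw": 0},
  {"delta_pos": [0.24,-0.22,0],"delta_rot": [0,0,0],"claw": 0},
  {"delta_pos": [0.24,-0.22,0],"delta_rot": [0,0,0],"claw": 0},
  {"delta_pos": [0.24,-0.22,0],"delta_rot": [0,0,0],"claw": 0},
  {"delta_pos": [0.24,-0.22,0],"delta_rot": [0,0,0],"claw": 0},
  {"delta_pos": [0.24,-0.22,0],"delta_rot": [0,0,0],"claw": 0},
  {"delta_pos": [0.24,-0.22,0],"delta_rot": [0,0,0],"claw": 0},
  {"delta_pos": [0.24,-0.22,0],"delta_rot": [0,0,0],"claw": 0},
  {"delta_pos": [0.24,-0.22,0],"delta_rot": [0,0,0],"claw": 0},
  {"delta_pos": [0.34,-0.59,0],"delta_rot": [0,0,0],"claw": 0},
  {"delta_pos": [0.34,-0.59,0],"delta_rot": [0,0,0],"claw": 0},
  {"delta_pos": [0.34,-0.59,0],"delta_rot": [0,0,0],"claw": 0},
  {"delta_pos": [0.34,-0.59,0],"delta_rot": [0,0,0],"claw": 0},
  {"delta_pos": [0.34,-0.59,0],"delta_rot": [0,0,0],"claw": 0},
  {"delta_pos": [0.34,-0.59,0],"delta_rot": [0,0,0],"claw": 0},
  {"delta_pos": [0.34,-0.59,0],"delta_rot": [0,0,0],"claw": 0},
  {"delta_pos": [0.34,-0.59,0],"delta_rot": [0,0,0],"claw": 0},
  {"delta_pos": [0.34,-0.59,0],"delta_rot": [0,0,0],"claw": 0},
  {"delta_pos": [0.34,-0.59,0],"delta_rot": [0,0,0],"claw": 0},
  {"delta_pos": [0.34,-0.59,0],"delta_rot": [0,0,0],"claw": 0},
])

```text
time: 1.77
eef_pos: [0.5477, 0.0497, 0.2546]
tcp_rot: [0.111, 0.699, -0.112, 0.698]
contact_force: [0.2, -0.3, 0.4]
opening: 0.001
```

```bash
python3 - <<'E'
from h import *
np.set_printoptions(precision=4,suppress=True)
A=lambda p:(np.array(p)/3.3+[395-577.5/3.3-.35,185-.35])
ts=[(665,205),(698,210),(695,272),(660,270),(679.5,239)]
ss=[(611,355),(641,397),(618,416),(584,373),(613,385)]
# scene order guess: far/near corners unknown; centre only
B=lambda p:(np.array(p)-[520,330])/2.6+[165-.3,200-.3]
P=tri(A(ts[4]),B(ss[4]));print("pad",P,A(ts[4]),B(ss[4]))
a=-np.radians(5.4);u=np.array([np.cos(a),np.sin(a),0])
for ang in(.4,.45,.5,.55,.6):
  z=.083+.165*np.sin(ang)+.009*np.cos(ang);Q=onz("top",A(ts[4]),z);hx=Q+u*(.165*np.cos(ang)-.009*np.sin(ang))
  print(ang,Q,"hinge",hx[:2],"down end",(hx-u*.165)[:2],"scene reproj",proj("scene",Q))
E
```

```text
pad [ 0.4608 -0.2609  0.1568] [425.5591 257.0742] [200.4692 220.8538]
0.4 [ 0.4601 -0.2621  0.1555] hinge [ 0.608  -0.2761] down end [ 0.4437 -0.2605] scene reproj [199.1672 221.4208]
0.45 [ 0.4604 -0.2604  0.1629] hinge [ 0.6044 -0.274 ] down end [ 0.4402 -0.2585] scene reproj [199.37   218.2694]
0.5 [ 0.4607 -0.2588  0.17  ] hinge [ 0.6005 -0.272 ] down end [ 0.4363 -0.2565] scene reproj [199.569  215.1759]
0.55 [ 0.4609 -0.2572  0.1769] hinge [ 0.5963 -0.27  ] down end [ 0.432  -0.2545] scene reproj [199.7636 212.1502]
0.6 [ 0.4612 -0.2557  0.1836] hinge [ 0.5917 -0.2681] down end [ 0.4274 -0.2525] scene reproj [199.9533 209.202 ]
```

Request:
play_rows([
  {"delta_pos": [-0.093,-0.311,0],"delta_rot": [0,0,0],"claw": 0},
  {"delta_pos": [-0.093,-0.311,0],"delta_rot": [0,0,0],"claw": 0},
  {"delta_pos": [-0.093,-0.311,0],"delta_rot": [0,0,0],"claw": 0},
  {"delta_pos": [-0.093,-0.311,0],"delta_rot": [0,0,0],"claw": 0},
  {"delta_pos": [-0.093,-0.311,0],"delta_rot": [0,0,0],"claw": 0},
  {"delta_pos": [-0.093,-0.311,0],"delta_rot": [0,0,0],"claw": 0},
  {"delta_pos": [-0.093,-0.311,0],"delta_rot": [0,0,0],"claw": 0},
  {"delta_pos": [-0.093,-0.311,0],"delta_rot": [0,0,0],"claw": 0},
  {"delta_pos": [-0.093,-0.311,0],"delta_rot": [0,0,0],"claw": 0},
  {"delta_pos": [-0.093,-0.311,0],"delta_rot": [0,0,0],"claw": 0},
  {"delta_pos": [-0.093,-0.311,-0.045],"delta_rot": [0,0,0],"claw": 0},
  {"delta_pos": [-0.093,-0.311,-0.045],"delta_rot": [0,0,0],"claw": 0},
  {"delta_pos": [-0.093,-0.311,-0.045],"delta_rot": [0,0,0],"claw": 0},
])

```text
time: 2.85
eef_pos: [0.4538, -0.2577, 0.2066]
tcp_rot: [0.112, 0.701, -0.11, 0.696]
contact_force: [0.5, 0.1, -0.4]
opening: 0.003
```

```bash
python3 - <<'E'
from h import *
im=ctrl.read_camera("scene");s=ctrl.get_state();print(s["eef_pos"],proj("scene",s["eef_pos"]-[0,0,.025]))
cv2.imwrite("pics/s1.png",cv2.resize(im[130:330,100:320],None,fx=3,fy=3,interpolation=cv2.INTER_CUBIC))
E
```

```text
[ 0.45485287 -0.25887099  0.20879138] [196.63277668 208.33090039]
```

View pics/s1.png

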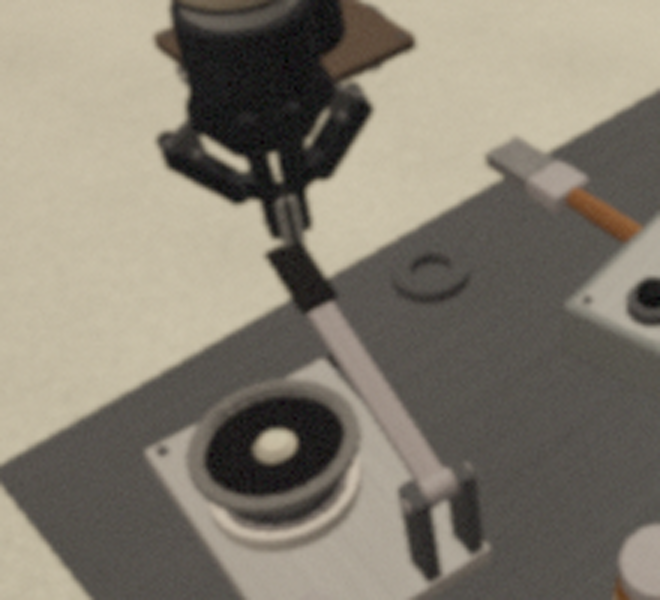

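The closed fingertips (292,240) stand right over the pad (300,278). Pressing down along its arc.

Request:
play_rows([
  {"delta_pos": [0,-0.002,-0.01],"delta_rot": [0,0,0],"claw": 0},
  {"delta_pos": [0,-0.002,-0.018],"delta_rot": [0,0,0],"claw": 0},
  {"delta_pos": [0,-0.002,-0.024],"delta_rot": [0,0,0],"claw": 0},
  {"delta_pos": [-0.002,-0.002,-0.03],"delta_rot": [0,0,0],"claw": 0},
  {"delta_pos": [-0.003,-0.002,-0.036],"delta_rot": [0,0,0],"claw": 0},
  {"delta_pos": [-0.004,-0.002,-0.042],"delta_rot": [0,0,0],"claw": 0},
  {"delta_pos": [-0.006,-0.002,-0.048],"delta_rot": [0,0,0],"claw": 0},
  {"delta_pos": [-0.007,-0.002,-0.054],"delta_rot": [0,0,0],"claw": 0},
  {"delta_pos": [-0.008,-0.002,-0.06],"delta_rot": [0,0,0],"claw": 0},
  {"delta_pos": [-0.009,-0.002,-0.066],"delta_rot": [0,0,0],"claw": 0},
  {"delta_pos": [-0.01,-0.002,-0.072],"delta_rot": [0,0,0],"claw": 0},
  {"delta_pos": [-0.011,-0.002,-0.078],"delta_rot": [0,0,0],"claw": 0},
  {"delta_pos": [-0.012,-0.002,-0.084],"delta_rot": [0,0,0],"claw": 0},
  {"delta_pos": [-0.012,-0.002,-0.088],"delta_rot": [0,0,0],"claw": 0},
  {"delta_pos": [-0.012,-0.002,-0.091],"delta_rot": [0,0,0],"claw": 0},
  {"delta_pos": [-0.012,-0.002,-0.091],"delta_rot": [0,0,0],"claw": 0},
  {"delta_pos": [-0.012,-0.002,-0.091],"delta_rot": [0,0,0],"claw": 0},
])

```text
time: 4.32
eef_pos: [0.443, -0.2609, 0.1177]
tcp_rot: [0.111, 0.7, -0.111, 0.697]
contact_force: [-0.2, -0.6, 0.3]
opening: 0.004
```

Request:
play_rows([
  {"delta_pos": [0,0,-0.002],"delta_rot": [0,0,0],"claw": 0},
  {"delta_pos": [0,0,-0.003],"delta_rot": [0,0,0],"claw": 0},
  {"delta_pos": [0,0,-0.003],"delta_rot": [0,0,0],"claw": 0},
  {"delta_pos": [0,0,-0.003],"delta_rot": [0,0,0],"claw": 0},
])

```text
time: 4.65
eef_pos: [0.4433, -0.2612, 0.1169]
tcp_rot: [0.111, 0.7, -0.111, 0.697]
contact_force: [-4.3, 3.2, 10.7]
opening: 0.002
```

```bash
python3 - <<'E'
from h import *
im=ctrl.read_camera("scene");s=ctrl.get_state();print(s["eef_pos"],s["contact_force"])
cv2.imwrite("pics/s2.png",cv2.resize(im[130:330,100:320],None,fx=3,fy=3,interpolation=cv2.INTER_CUBIC))
E
```

```text
[ 0.44331266 -0.26122475  0.11686492] [-3.58212168  3.42236795  9.42644276]
```

View pics/s2.png

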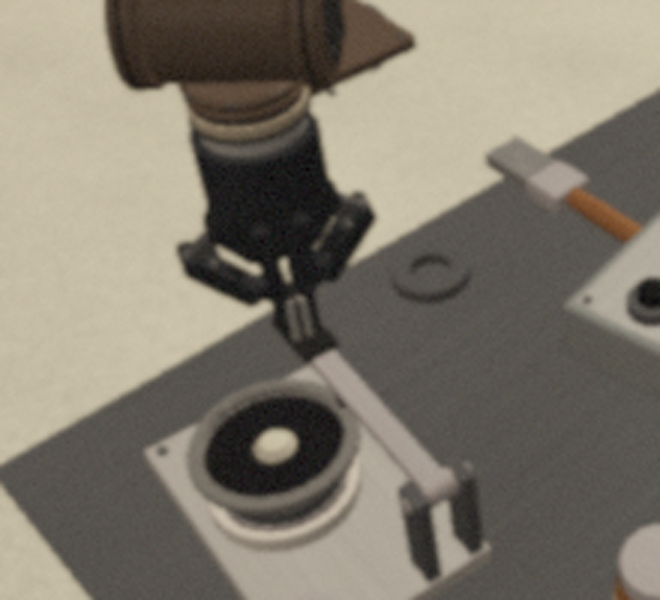

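Bar level, stopped at TCP z 0.117 (tip 92 mm, as specified) with 10 N. The lift clears it; on to the rocker.

Request:
play_rows([
  {"delta_pos": [0,0,0.04],"delta_rot": [0,0,0],"claw": 0},
  {"delta_pos": [0,0,0.08],"delta_rot": [0,0,0],"claw": 0},
  {"delta_pos": [0,0,0.12],"delta_rot": [0,0,0],"claw": 0},
  {"delta_pos": [0.01,0.03,0.13],"delta_rot": [0,0,0],"claw": 0},
  {"delta_pos": [0.102,0.311,0.13],"delta_rot": [0,0,0],"claw": 0},
  {"delta_pos": [0.102,0.311,0.13],"delta_rot": [0,0,0],"claw": 0},
  {"delta_pos": [0.102,0.311,0.13],"delta_rot": [0,0,0],"claw": 0},
  {"delta_pos": [0.102,0.311,0.13],"delta_rot": [0,0,0],"claw": 0},
  {"delta_pos": [0.102,0.311,0.13],"delta_rot": [0,0,0],"claw": 0},
  {"delta_pos": [0.102,0.311,0.13],"delta_rot": [0,0,0],"claw": 0},
  {"delta_pos": [0.102,0.311,0.13],"delta_rot": [0,0,0],"claw": 0},
  {"delta_pos": [0.047,0.5665,0.13],"delta_rot": [0,0,0],"claw": 0},
  {"delta_pos": [0.047,0.5665,0.13],"delta_rot": [0,0,0],"claw": 0},
  {"delta_pos": [0.047,0.5665,0.13],"delta_rot": [0,0,0],"claw": 0},
  {"delta_pos": [0.047,0.5665,0.13],"delta_rot": [0,0,0],"claw": 0},
  {"delta_pos": [0.047,0.5665,0.13],"delta_rot": [0,0,0],"claw": 0},
  {"delta_pos": [0.047,0.5665,0.13],"delta_rot": [0,0,0],"claw": 0},
  {"delta_pos": [0.047,0.5665,0.13],"delta_rot": [0,0,0],"claw": 0},
  {"delta_pos": [0.047,0.5665,0.13],"delta_rot": [0,0,0],"claw": 0},
])

```text
time: 6.28
eef_pos: [0.489, 0.3087, 0.2467]
tcp_rot: [0.109, 0.7, -0.109, 0.697]
contact_force: [-0.2, -0.9, 0.8]
opening: 0.004
```

Request:
play_rows([
  {"delta_pos": [0.001,-0.003,-0.035],"delta_rot": [0,0,0],"claw": 0},
  {"delta_pos": [0.001,-0.003,-0.07],"delta_rot": [0,0,0],"claw": 0},
  {"delta_pos": [0.001,-0.003,-0.095],"delta_rot": [0,0,0],"claw": 0},
  {"delta_pos": [0.001,-0.003,-0.107],"delta_rot": [0,0,0],"claw": 0},
  {"delta_pos": [0.001,-0.003,-0.107],"delta_rot": [0,0,0],"claw": 0},
])

```text
time: 6.7
eef_pos: [0.4882, 0.3039, 0.136]
tcp_rot: [0.108, 0.702, -0.11, 0.695]
contact_force: [-0.6, -1.6, 0.3]
opening: 0.0
```

```bash
python3 - <<'E'
from h import *
a=ctrl.read_camera("scene");b=ctrl.read_camera("top");s=ctrl.get_state();print(s["eef_pos"],s["contact_force"])
up=lambda i:cv2.resize(i,None,fx=3.3,fy=3.3,interpolation=cv2.INTER_CUBIC)
cv2.imwrite("pics/s3.png",np.hstack([up(a[80:210,340:460]),up(b[165:295,145:265])]))
E
```

```text
[0.4908221  0.30528223 0.14057797] [-0.90416872  0.34435414  0.71753823]
```

View pics/s3.png

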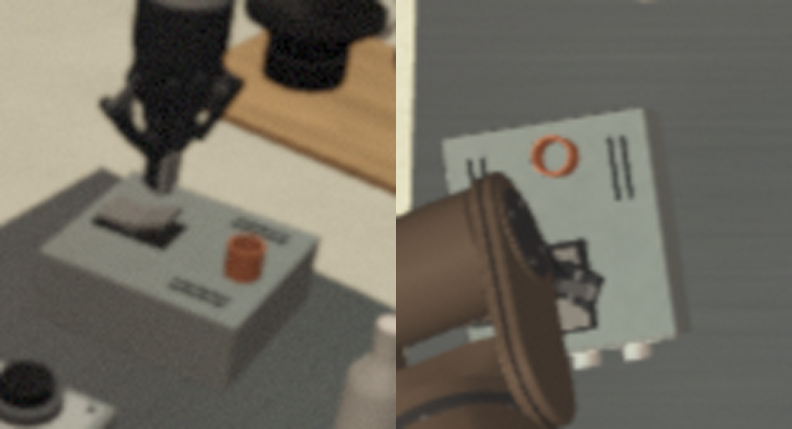

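Fingertips hover over the rocker's raised half, clear of the coil at (245,258). Pressing.

Request:
play_rows([
  {"delta_pos": [0,0,-0.007],"delta_rot": [0,0,0],"claw": 0},
  {"delta_pos": [0,0,-0.013],"delta_rot": [0,0,0],"claw": 0},
  {"delta_pos": [0,0,-0.018],"delta_rot": [0,0,0],"claw": 0},
  {"delta_pos": [0,0,-0.022],"delta_rot": [0,0,0],"claw": 0},
  {"delta_pos": [0,0,-0.025],"delta_rot": [0,0,0],"claw": 0},
  {"delta_pos": [0,0,-0.028],"delta_rot": [0,0,0],"claw": 0},
  {"delta_pos": [0,0,-0.031],"delta_rot": [0,0,0],"claw": 0},
  {"delta_pos": [0,0,-0.034],"delta_rot": [0,0,0],"claw": 0},
  {"delta_pos": [0,0,-0.036],"delta_rot": [0,0,0],"claw": 0},
  {"delta_pos": [0,0,-0.0375],"delta_rot": [0,0,0],"claw": 0},
  {"delta_pos": [0,0,-0.0375],"delta_rot": [0,0,0],"claw": 0},
  {"delta_pos": [0,0,-0.0375],"delta_rot": [0,0,0],"claw": 0},
])

```text
time: 7.8
eef_pos: [0.4918, 0.3057, 0.1059]
tcp_rot: [0.11, 0.699, -0.108, 0.698]
contact_force: [-2.9, -1.5, 14.1]
opening: 0.005
```

Stopped at tip height 81 mm with 14 N, as specified for the flipped rocker. Lifting and moving over the large button.

Request:
play_rows([
  {"delta_pos": [0,0,0.03],"delta_rot": [0,0,0],"claw": 0},
  {"delta_pos": [0,0,0.07],"delta_rot": [0,0,0],"claw": 0},
  {"delta_pos": [0,0,0.09],"delta_rot": [0,0,0],"claw": 0},
  {"delta_pos": [0.051,-0.2235,0.09],"delta_rot": [0,0,0],"claw": 0},
  {"delta_pos": [0.051,-0.2235,0.09],"delta_rot": [0,0,0],"claw": 0},
  {"delta_pos": [0.051,-0.2235,0.09],"delta_rot": [0,0,0],"claw": 0},
  {"delta_pos": [0.051,-0.2235,0.09],"delta_rot": [0,0,0],"claw": 0},
  {"delta_pos": [0.051,-0.2235,0.09],"delta_rot": [0,0,0],"claw": 0},
  {"delta_pos": [0.051,-0.2235,0.09],"delta_rot": [0,0,0],"claw": 0},
  {"delta_pos": [0.051,-0.2235,0.09],"delta_rot": [0,0,0],"claw": 0},
  {"delta_pos": [0.051,-0.2235,0.03],"delta_rot": [0,0,0],"claw": 0},
  {"delta_pos": [0.051,-0.2235,0.02],"delta_rot": [0,0,0],"claw": 0},
  {"delta_pos": [0.051,-0.2235,0.015],"delta_rot": [0,0,0],"claw": 0},
  {"delta_pos": [0.051,-0.2235,0.015],"delta_rot": [0,0,0],"claw": 0},
])

```text
time: 8.97
eef_pos: [0.5401, 0.0829, 0.1178]
tcp_rot: [0.109, 0.702, -0.108, 0.695]
contact_force: [0.1, -0.4, 0.8]
opening: 0.0
```

```bash
python3 - <<'E'
from h import *
a=ctrl.read_camera("scene");s=ctrl.get_state();print(s["eef_pos"],s["contact_force"])
cv2.imwrite("pics/s4.png",cv2.resize(a[110:330,140:450],None,fx=2.5,fy=2.5,interpolation=cv2.INTER_CUBIC))
E
```

```text
[0.54196346 0.08289491 0.12017111] [-0.386531    0.38119568  1.04657392]
```

View pics/s4.png

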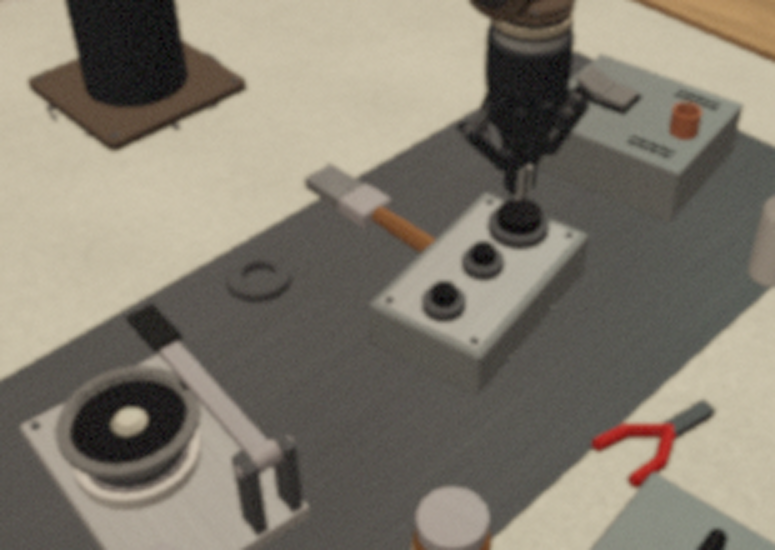

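Bar is down, rocker flipped, fingertips over the large button (520,215). Pressing.

Request:
play_rows([
  {"delta_pos": [0.001,-0.001,-0.007],"delta_rot": [0,0,0],"claw": 0},
  {"delta_pos": [0.001,-0.001,-0.013],"delta_rot": [0,0,0],"claw": 0},
  {"delta_pos": [0.001,-0.001,-0.018],"delta_rot": [0,0,0],"claw": 0},
  {"delta_pos": [0.001,-0.001,-0.021],"delta_rot": [0,0,0],"claw": 0},
  {"delta_pos": [0.001,-0.001,-0.024],"delta_rot": [0,0,0],"claw": 0},
  {"delta_pos": [0.001,-0.001,-0.027],"delta_rot": [0,0,0],"claw": 0},
  {"delta_pos": [0.001,-0.001,-0.03],"delta_rot": [0,0,0],"claw": 0},
  {"delta_pos": [0.001,-0.001,-0.032],"delta_rot": [0,0,0],"claw": 0},
  {"delta_pos": [0.001,-0.001,-0.033],"delta_rot": [0,0,0],"claw": 0},
  {"delta_pos": [0.001,-0.001,-0.033],"delta_rot": [0,0,0],"claw": 0},
  {"delta_pos": [0.001,-0.001,-0.033],"delta_rot": [0,0,0],"claw": 0},
])

```text
time: 9.93
eef_pos: [0.5434, 0.0821, 0.0908]
tcp_rot: [0.109, 0.701, -0.108, 0.696]
contact_force: [-8.8, 0.7, 19.2]
opening: -0.0
```

Tip at 65.8 mm with 19 N: fully in (66 mm expected; the spring gives only 5 N). Releasing and backing off.

Request:
play_rows([
  {"delta_pos": [0,0,0.01],"delta_rot": [0,0,0],"claw": 0},
  {"delta_pos": [0,0,0.03],"delta_rot": [0,0,0],"claw": 0},
  {"delta_pos": [0,0,0.07],"delta_rot": [0,0,0],"claw": 0},
  {"delta_pos": [0,0,0.11],"delta_rot": [0,0,0],"claw": 0},
  {"delta_pos": [0,0,0.15],"delta_rot": [0,0,0],"claw": 0},
  {"delta_pos": [0,0,0.16],"delta_rot": [0,0,0],"claw": 0},
  {"delta_pos": [0,0,0.16],"delta_rot": [0,0,0],"claw": 0},
  {"delta_pos": [0,0,0.16],"delta_rot": [0,0,0],"claw": 0},
  {"delta_pos": [0,0,0.16],"delta_rot": [0,0,0],"claw": 0},
])

```text
time: 10.68
eef_pos: [0.5422, 0.082, 0.2481]
tcp_rot: [0.109, 0.702, -0.108, 0.695]
contact_force: [0.1, -0.4, -0.5]
opening: 0.001
```

```bash
python3 - <<'E'
from h import *
a=ctrl.read_camera("scene");s=ctrl.get_state();print(s["eef_pos"],s["contact_force"])
cv2.imwrite("pics/s5.png",cv2.resize(a[110:330,140:450],None,fx=2.5,fy=2.5,interpolation=cv2.INTER_CUBIC))
E
```

```text
[0.54201353 0.08204785 0.24763334] [ 0.13017671  0.59957069 -0.70971417]
```

View pics/s5.png

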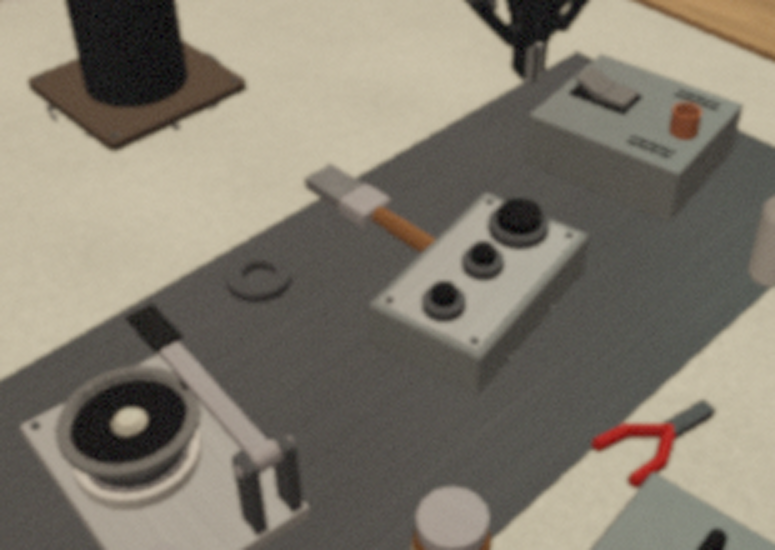

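The last picture shows the bar level, with its pad at (155,325). The rocker is over with its near half raised at (595,78), the button is out at (520,215), and nothing else has moved.

```bash
python3 -c "
from plant import ctrl
print(ctrl.sign_off())"
```

```text
the job is handed in; nothing more can be done
None
```

The test was started in the order asked, and I handed the job in at about 11 s of robot time.

| Step | Fingertip height at stop | Expected | Push force |
|---|---|---|---|
| Hold-down bar | 91.9 mm | 92 mm | about 11 N |
| Rocker | 80.9 mm | 81 mm | 14 N |
| Large button | 65.8 mm | 66 mm | 19 N |

In the final picture the bar is level, the rocker is flipped over and the button is back out. In that view the loudspeaker, the small buttons and the loose things looked undisturbed, and the arm was clear of everything. The pole piece, most of the glue bottle and part of the jar were outside that picture, but the arm did not go near them.

One measurement disagreed. Triangulating the button's top gave 68 mm, against the 74 mm specified. The button's position across the table agreed with the console's layout to about 2 mm, so I used that position with the specified height. The press depth then matched.

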